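# Start the sampler's rinse: power, line, pump

### The job

Start the milk sampler's rinse with fingertip presses: first press down the raised, orange-ridged end of the rocker on the grey box until the power is fully on, then press the blue key on the selector console fully down so that it stays down, and last press the green mushroom button fully down and keep it held: finish the program while still holding it down. Leave the yellow and white keys unpressed, and do not lift, carry or shove any of the bottles or other loose things on the bench.

Things in the scene. Friction and masses are not known exactly. Their poses are not given: they have to be found in the camera images.
- power_box: Grey power box fixed to the bench, 110 (its x) x 60 (its y) x 45 mm high, origin at the centre of its underside. Its x axis runs from its centre towards the rocker's orange-ridged end; that end is where the rocker must be pressed. The box may be turned by up to 1.2 rad.
- power_end (a point): Top of the orange ridge across the raised end of the black rocker paddle (76 x 34 mm) on the power box. Ridge 8 mm thick and 36 mm long, about 26 mm from the rocker's pivot line, which crosses the middle of the box 54 mm above the bench. When off, the ridge's top is about 69 mm above the bench, and about 56 mm when fully on; in between it follows the arc.
- power (a joint): Rocker angle in rad: 0 off (orange end up; it may start up to 0.08), 0.5 fully on (orange end down, a stop). It turns stiffly, about 3 N on the ridge, and stays where it is left.
- console: Aluminium selector console fixed to the bench, 80 (its x) x 190 (its y) x 35 mm high, origin at the centre of its underside. Three key modules stand in a row along its y axis, 55 mm apart, in any order.
- blue_top (a point): Centre of the top of the blue key on the selector console: square cap 30 x 30 mm on a black 46 x 46 mm module. 71 mm above the bench when up, 63 mm when fully down. It moves straight down.
- blue (a joint): Travel of the blue key in m: 0 up, 0.008 fully down (a stop). It needs about 3 N, and stays down where it is left, as there is no return spring.
- yellow_top (a point): Centre of the top of the yellow key on the selector console: square cap 30 x 30 mm on a black 46 x 46 mm module. Same sizes as the blue one. Not to be pressed.
- yellow (a joint): Travel of the yellow key in m: 0 up, 0.008 down. It stays where it is left.
- white_top (a point): Centre of the top of the white key on the selector console: square cap 30 x 30 mm on a black 46 x 46 mm module. Same sizes as the blue one. Not to be pressed.
- white (a joint): Travel of the white key in m: 0 up, 0.008 down. It stays where it is left.
- pump_box: Yellow pump box fixed to the bench, 80 x 80 x 45 mm high, carrying the green mushroom button in the middle of its top. Origin at the centre of its underside.
- pump_top (a point): Centre of the top of the green mushroom button, 42 mm in diameter; 73 mm above the bench when up, 64 mm when fully down. It moves straight down.
- pump (a joint): Travel of the green button in m: 0 up, 0.009 fully down (a stop). Spring: 3 N to start it, 6 N at the bottom; it comes back up when let go.
- bottle1: Loose pale-green milk sample bottle, square body 52 x 52 x 50 mm with a round 32 mm neck, 76 mm tall, about 120 g. Origin at the centre of its underside. A bystander: leave it where it stands.
- bottle2: Loose pale-green milk sample bottle, square body 52 x 52 x 50 mm with a round 32 mm neck, 76 mm tall, about 120 g. Origin at the centre of its underside. A bystander: leave it where it stands.
- bottle3: Loose pale-green milk sample bottle, square body 52 x 52 x 50 mm with a round 32 mm neck, 76 mm tall, about 120 g. Origin at the centre of its underside. A bystander: leave it where it stands.
- bottle4: Loose pale-green milk sample bottle, square body 52 x 52 x 50 mm with a round 32 mm neck, 76 mm tall, about 120 g. Origin at the centre of its underside. A bystander: leave it where it stands.
- bottle5: Loose pale-green milk sample bottle, square body 52 x 52 x 50 mm with a round 32 mm neck, 76 mm tall, about 120 g. Origin at the centre of its underside. A bystander: leave it where it stands.
- jar: Loose closed jar with a blue cap, 60 mm in diameter, 70 mm tall, 200 g. Origin at the centre of its underside. A bystander: leave it where it stands.
- spoon: Loose metal sampling spoon with a wooden handle, about 0.2 m long, under 30 mm high, lying on the bench, handle towards its -x. A bystander: leave it where it lies.
Mind the look-alikes: they are no part of the job. What is shaped like the pump_box but red is not meant. Of the things like the power_box, leave any that is turquoise; of the rest the larger one is meant.

How it is judged:
On the way, in this order (a step that is already met when the one before it is completed fails the run):
1. the power rocker is on (value of joint power above 0.38 rad), for 0.2 s.
2. the blue key is down, with the power on (value of joint power above 0.38 rad and value of joint blue above 0.006 m), for 0.2 s.
3. the green button is held down by the fingers, with power on and blue down (all of step 2 and value of joint pump above 0.006 m and contact force between the fingers and pump_box above 1 N), for 0.3 s.
At the end, for the whole second after the job is handed in: The rocker is on (over 0.38 of 0.5 rad), the blue key is down (over 6 of 8 mm), the fingers hold the green button down (over 6 of 9 mm, more than 1 N), and the yellow and white keys are up (less than 3 mm) (all of step 3 and value of joint each of yellow, white below 0.003 m); the arm keeps its last pose, push and grip.
It fails at once if the blue key or the green button is pressed before the power is on (value of joint power below 0.38 rad and value of joint any of blue, pump above 0.003 m).
It fails at once if the green button is pressed before the blue key is down (value of joint pump above 0.003 m and value of joint blue below 0.006 m).
It fails at once if the yellow or the white key is pressed (value of joint any of yellow, white above 0.003 m).
It fails at once if a bottle, the jar or the spoon is lifted or shoved by more than 20 mm (distance of any of bottle1, bottle2, bottle3, bottle4, bottle5, jar, spoon from where it was at the start of the episode above 0.02 m).
It fails at once if a bottle or the jar is tipped (angle between any of bottle1, bottle2, bottle3, bottle4, bottle5, jar's own z axis and vertical above 0.4 rad).
It also fails if it takes over 38 s, if anything falls off the work surface, if the arm or the gripper's body presses on something with over 40 N, if the wrist force passes 120 N, or if a joint passes its speed limit or range.

### The arm

A 6-joint arm with a two-finger parallel gripper is mounted at the origin on the work surface. World frame = base frame: x ahead of the robot, y to its left, z up, the work surface at z = 0. Lengths are in m, angles in rad, forces in N, time in s.
With the tool pointing down it reaches from about 0.325 to 1 m from the base axis. Payload 5.1 kg.
Tool frame: the origin (TCP) lies at the very end of the fingers, on their centre line; the grasp point (between the pads) lies hold_point_z behind it (hold_point_z is the distance from the TCP to the grasp point, in m); z points along the fingers, y is the line along which they close (so a half turn about z gives the same grasp; the last joint's range is limited). The gripper opens to 85 mm and grips with 20 to 120 N. Pads are 22 mm wide; open, the fingers measure 114 mm over their backs; the gripper's body (76 mm by 85 mm) begins 54 mm behind the grasp point. The pads swing forward as they close: fully open they stand 13 mm farther back than shut.
Start: joints at [-1.377, 0.124, 1.65, -0, 1.367, -0.083], TCP at [0.178, -0.625, 0.231] pointing down, gripper open.
Joint ranges: [-2.61, 2.61], [-1.02, 2.33], [0.03, 2.71], [-1.35, 4.49], [0.32, 2.68], [-2.91, 2.91]. Speed limits (rad/s): [2.57, 2.57, 3.14, 3.14, 3.14, 3.14].

### API

Orientations are given as a rotation vector (axis times angle).
In Python, from cell import * gives the robot as it stands.
- The arm moves only by the tool step_arm, never from a script. Its argument "plan" is a list of rows, each an object of numbers: "tx", "ty", "tz": the shift along the tool's x, y, z in mm; "wx", "wy", "wz": the turn, a rotation vector about the tool's x, y, z in rad. In form: [{"tx": .., "ty": .., "tz": .., "wx": .., "wy": .., "wz": ..}, ...]. A call has 1 to 8 rows; each row is the pose to reach, as a shift and turn from the pose commanded when the call began, along the tool's axes at that moment; what a row does not reach only later rows make up. A row lasts 1/12 s, in which the tool goes at most 41.7 mm and 7.16 degrees, less where a joint would pass 70% of its speed; a pose out of reach is approached as far as the arm can. A call with a gripper value outside its range is refused whole. "fingers" is the finger opening in mm, from 0 to 85.4, set as the call begins (left out, the last holds). The fingers move at their own pace and stop on an object; "grip_force" is the grip in N (left out, the last holds). Time passes only in rows, so rows that repeat a pose let the fingers close. It gives the time, the measured TCP pose, the force, the opening and the grip force at its end, in the units of the state.
- read_state(): the state, without advancing time (a new reading comes with each control period).
- capture(name): name is "scene" or "side" or "wrist"; returns the picture (420x560x3 uint8, blue, green, red); there is no depth.
- camera_params(name): a dict with "intrinsics" (3x3 intrinsics, pixels), "rvec" (rotation vector, rad) and "tvec" (3), from world to camera coordinates, as OpenCV has them. Camera axes: x right, y down, z forward; pixel columns grow to the right and rows downward; lengths in m; the calibration is good to about 2 mm. A picture is of the moment at which its call begins: read the wrist's pose just before it. camera_params takes no time and is no camera call; for the wrist camera it gives the pose at the moment of the call.
- hand_in(): hands the job in; it is judged then, once.
The state is a dict: "time_s": time; "q": joint angles; "joint_velocities": joint speeds; "joint_efforts": joint torques, N m; "ee_pos": TCP position; "tcp_rot": TCP orientation; "ft_force": force on the tool from outside, world axes, zero at the start; "wrist_torque": the same for the moment, N m; "finger_gap": opening from 0.0 (shut) to 1.0 (fully open); "gripper_force": force on a finger pad.
Only numpy, scipy, OpenCV 4.12 (cv2) and the standard library are available. Lean on these libraries where they do the work, as an engineer would, in place of code of your own. Each camera call takes 0.05 s, during which the arm holds its last target. There are 200 camera calls.

## Working session

There is one attempt and no reset: what is moved stays moved. The work goes in short steps, Python scripts to look and compute and a tool call to move; the robot and the scene stay as the last step left them, time stands still between calls to the robot, and variables do not carry over. Pictures are saved under pics/ and viewed, at most 10 in all, crops included, and the job is handed in when it is done.

Besides the shell and the picture viewer there is one more tool, called by a JSON object that holds its "name" and its "arguments". step_arm: Moves the arm, as the interface text tells. Its arguments: {"type":"object","properties":{"plan":{"type":"array"},"fingers":{"type":"number"},"grip_force":{"type":"number"}},"required":["plan"]}

```bash
mkdir -p pics
cat > h.py <<'E'
from cell import *
import numpy as np, cv2
def cam(n):
    p=camera_params(n);R=cv2.Rodrigues(np.array(p["rvec"],float))[0]
    return np.array(p["intrinsics"],float),R,np.array(p["tvec"],float).ravel()
def ray(n,uv,z):
    K,R,t=cam(n);c=-R.T@t;d=R.T@np.linalg.inv(K)@[uv[0],uv[1],1.]
    return c+d*(z-c[2])/d[2]
def proj(n,P):
    K,R,t=cam(n);x=K@(R@np.array(P,float)+t);return x[:2]/x[2]
E
python3 - <<'E'
from h import *
for n in("scene","side"):
    cv2.imwrite(f"pics/{n}0.png",capture(n)); K,R,t=cam(n); print(n,-R.T@t)
s=read_state();print(s)
E
```

```text
scene [1.13596247 0.68809942 0.67703258]
side [0.42975762 0.61656304 0.72786083]
{'time_s': 0.1, 'q': array([-1.37657317e+00,  1.24444354e-01,  1.65155197e+00,  4.36742802e-06,
        1.36750150e+00, -8.25872611e-02]), 'joint_velocities': array([ 0.00010569, -0.00149632, -0.00422677,  0.00104872, -0.00040473,
       -0.00100934]), 'joint_efforts': array([ 4.96790926e-05, -4.24929106e+01, -3.66653395e+01, -8.40157963e-05,
        3.94907431e-03, -5.96243439e-06]), 'ee_pos': array([ 0.17751087, -0.62471185,  0.23016446]), 'tcp_rot': array([-3.10966642e+00, -4.33162065e-01,  1.60151171e-04]), 'ft_force': array([-0.41437695,  0.61384591, -0.97786688]), 'wrist_torque': array([-0.04249459, -0.00792805, -0.02617663]), 'gripper_force': 0.0, 'finger_gap': 1.000443758171453}
```

View pics/scene0.png

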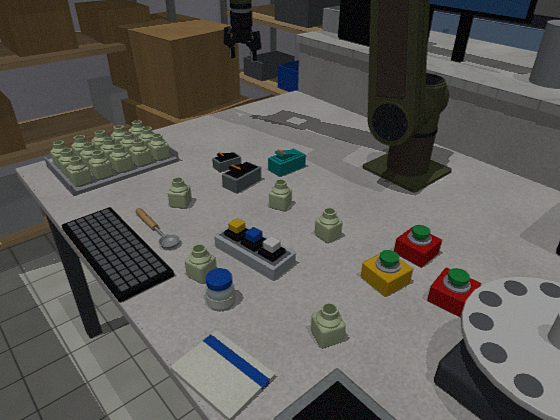

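View pics/side0.png

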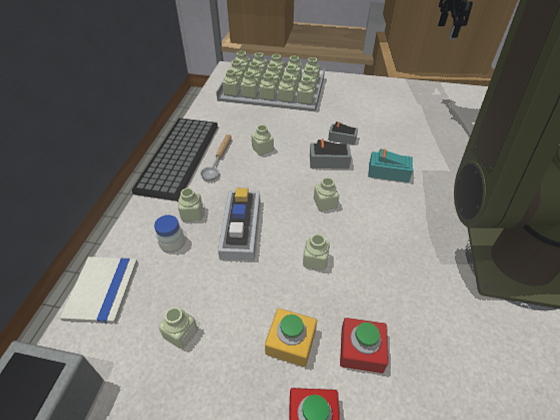

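The scene view shows the yellow pump box at (388,270), the console with yellow/blue/white keys at (237,226)/(253,236)/(271,245), the larger grey box at (241,176), with a smaller one behind it at (226,160) and a turquoise one at (287,161). The side view shows pump (291,330), blue (239,211) and the grey box (330,153). Next I measure by colour masks.

```bash
cat > m.py <<'E'
from h import *
def blobs(im,win,lo,hi):
    x0,y0,x1,y1=win;h=cv2.cvtColor(im[y0:y1,x0:x1],cv2.COLOR_BGR2HSV)
    m=cv2.inRange(h,lo,hi);n,l,s,c=cv2.connectedComponentsWithStats(m)
    return [(s[i,4],c[i]+[x0,y0],s[i,:4]+[x0,y0,0,0]) for i in range(1,n) if s[i,4]>8]
def tri(a,b):
    A=[];B=[]
    for n,uv in(("scene",a),("side",b)):
        K,R,t=cam(n);d=R.T@np.linalg.inv(K)@[uv[0],uv[1],1.];d/=np.linalg.norm(d)
        M=np.eye(3)-np.outer(d,d);A.append(M);B.append(M@(-R.T@t))
    return np.linalg.solve(sum(A),sum(B))
W={"orange":((220,160,262,192),(308,138,352,170),(4,130,80),(18,255,255)),
"blue":((235,215,275,255),(225,195,255,228),(105,120,40),(130,255,255)),
"yellow":((222,212,252,240),(228,182,255,205),(18,120,80),(32,255,255)),
"green":((365,240,412,280),(268,305,318,350),(45,100,50),(85,255,255))}
E
python3 - <<'E'
from m import *
a=cv2.imread("pics/scene0.png");b=cv2.imread("pics/side0.png")
for k,(w1,w2,lo,hi) in W.items():
    A=blobs(a,w1,lo,hi);B=blobs(b,w2,lo,hi);print(k,A,B)
    if A and B:
        A=max(A,key=lambda x:x[0])[1];B=max(B,key=lambda x:x[0])[1]
        z={"orange":.066,"green":.068}.get(k,.069)
        print("  tri",tri(A,B).round(4),"planes",ray("scene",A,z).round(4),ray("side",B,z).round(4))
r=lambda i,x,y,w,h,s:cv2.resize(i[y:y+h,x:x+w],None,fx=s,fy=s,interpolation=cv2.INTER_CUBIC)
cv2.imwrite("pics/c.png",np.vstack([np.hstack([r(a,205,145,66,50,6),r(b,300,115,66,50,6)]),np.hstack([r(a,210,210,66,48,6),r(b,215,180,66,48,6)])]))
E
```

```text
orange [(np.int32(19), array([235.31578947, 166.36842105]), array([231, 164,  10,   5]))] [(np.int32(21), array([322., 143.]), array([321, 139,   3,   9]))]
  tri [ 0.4831 -0.2596  0.0676] planes [ 0.4823 -0.2598  0.066 ] [ 0.4835 -0.2638  0.066 ]
blue [(np.int32(196), array([253.10204082, 234.48469388]), array([245, 227,  18,  16]))] [(np.int32(115), array([238.37391304, 208.67826087]), array([232, 204,  13,  10]))]
  tri [0.6417 0.0252 0.0641] planes [0.6474 0.0363 0.069 ] [0.6415 0.0243 0.069 ]
yellow [(np.int32(157), array([235.92356688, 224.8089172 ]), array([229, 218,  16,  15]))] [(np.int32(122), array([241.        , 193.49180328]), array([235, 188,  13,  13]))]
  tri [ 0.6498 -0.0283  0.0635] planes [ 0.6549 -0.0194  0.069 ] [ 0.6486 -0.0252  0.069 ]
green [(np.int32(248), array([388.72983871, 257.5483871 ]), array([379, 250,  20,  17]))] [(np.int32(373), array([291.3538874 , 324.78820375]), array([281, 315,  22,  21]))]
  tri [0.4715 0.283  0.0653] planes [0.4751 0.2869 0.068 ] [0.4716 0.2824 0.068 ]
```

View pics/c.png

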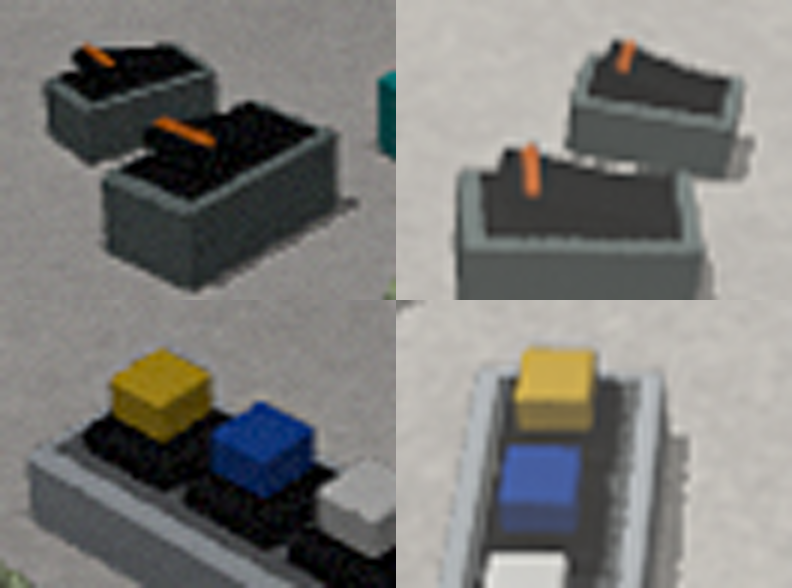

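The crops show the ridge running (231,165)–(240,169) in the scene view and (322,139)–(323,148) in the side view. The key caps' top faces are brighter than their fronts, so I refine with those.

Run:
```python
from m import *
for p,q in(((231,165),(322.3,139.4)),((240.3,168.8),(322.8,147.8))):
    print("ridge end",tri(p,q).round(4),ray("scene",p,.068).round(4),ray("side",q,.068).round(4))
a=cv2.imread("pics/scene0.png");b=cv2.imread("pics/side0.png")
for k in("blue","yellow","green"):
    out=[]
    for n,im,w in(("scene",a,W[k][0]),("side",b,W[k][1])):
        lo,hi=W[k][2:];x0,y0,x1,y1=w;h=cv2.cvtColor(im[y0:y1,x0:x1],cv2.COLOR_BGR2HSV)
        m=cv2.inRange(h,lo,hi);t,_=cv2.threshold(h[...,2][m>0].reshape(-1,1),0,255,cv2.THRESH_OTSU)
        m[h[...,2]<=t]=0;ys,xs=np.nonzero(m);c=np.array([xs.mean()+x0,ys.mean()+y0]);out.append(c)
        print(k,n,t,len(xs),c.round(1),ray(n,c,.073 if k=="green" else .071).round(4))
    print("  tri",tri(*out).round(4))
s=read_state();R=cv2.Rodrigues(s["tcp_rot"])[0];print(R.round(3))
```

```text
ridge end [ 0.4845 -0.2794  0.0647] [ 0.4891 -0.2714  0.068 ] [ 0.4845 -0.2775  0.068 ]
ridge end [ 0.4786 -0.2417  0.0655] [ 0.4821 -0.2357  0.068 ] [ 0.4786 -0.2405  0.068 ]
blue scene 92.0 94 [253.1 231.6] [0.6421 0.0298 0.071 ]
blue side 148.0 91 [238.4 208.5] [0.6408 0.0255 0.071 ]
  tri [0.6407 0.0265 0.07  ]
yellow scene 110.0 92 [236.2 222.5] [ 0.6504 -0.0242  0.071 ]
yellow side 164.0 95 [240.8 192.3] [ 0.6495 -0.027   0.071 ]
  tri [ 0.6494 -0.0265  0.0702]
green scene 79.0 178 [389.1 255.6] [0.4748 0.2866 0.073 ]
green side 147.0 164 [288.2 327.5] [0.4759 0.2912 0.073 ]
  tri [0.4762 0.2893 0.0736]
[[ 0.962  0.273 -0.   ]
 [ 0.273 -0.962  0.002]
 [ 0.    -0.002 -1.   ]]
```

Heights check out: keys 70 mm, button 74 mm, ridge 66–68 mm, key pitch 54 mm. Closing the fingers and moving above the ridge at (0.482, -0.260).

{"name": "step_arm", "arguments": {"plan": [{"tx": 390, "ty": -268, "tz": 0}, {"tx": 390, "ty": -268, "tz": 0}, {"tx": 390, "ty": -268, "tz": 0}, {"tx": 390, "ty": -268, "tz": 0}, {"tx": 390, "ty": -268, "tz": 0}, {"tx": 390, "ty": -268, "tz": 0}, {"tx": 390, "ty": -268, "tz": 0}, {"tx": 390, "ty": -268, "tz": 0}], "fingers": 0, "grip_force": 40}}

```text
schema error: expected keys tx, ty, tz, wx, wy, wz
```

{"name": "step_arm", "arguments": {"plan": [{"tx": 390, "ty": -268, "tz": 0, "wx": 0, "wy": 0, "wz": 0}, {"tx": 390, "ty": -268, "tz": 0, "wx": 0, "wy": 0, "wz": 0}, {"tx": 390, "ty": -268, "tz": 0, "wx": 0, "wy": 0, "wz": 0}, {"tx": 390, "ty": -268, "tz": 0, "wx": 0, "wy": 0, "wz": 0}, {"tx": 390, "ty": -268, "tz": 0, "wx": 0, "wy": 0, "wz": 0}, {"tx": 390, "ty": -268, "tz": 0, "wx": 0, "wy": 0, "wz": 0}, {"tx": 390, "ty": -268, "tz": 0, "wx": 0, "wy": 0, "wz": 0}, {"tx": 390, "ty": -268, "tz": 0, "wx": 0, "wy": 0, "wz": 0}], "fingers": 0, "grip_force": 40}}

```text
time_s: 0.77
ee_pos: [0.391, -0.3666, 0.2309]
tcp_rot: [-3.111, -0.433, 0.0]
ft_force: [0.7, -0.3, -0.3]
finger_gap: -0.005
gripper_force: 0.0
```

{"name": "step_arm", "arguments": {"plan": [{"tx": 117, "ty": -78, "tz": 0, "wx": 0, "wy": 0, "wz": -0.12}, {"tx": 117, "ty": -78, "tz": 0, "wx": 0, "wy": 0, "wz": -0.12}, {"tx": 117, "ty": -78, "tz": 0, "wx": 0, "wy": 0, "wz": -0.12}, {"tx": 117, "ty": -78, "tz": 0, "wx": 0, "wy": 0, "wz": -0.12}, {"tx": 117, "ty": -78, "tz": 120, "wx": 0, "wy": 0, "wz": -0.12}, {"tx": 117, "ty": -78, "tz": 120, "wx": 0, "wy": 0, "wz": -0.12}, {"tx": 117, "ty": -78, "tz": 120, "wx": 0, "wy": 0, "wz": -0.12}, {"tx": 117, "ty": -78, "tz": 120, "wx": 0, "wy": 0, "wz": -0.12}]}}

```text
time_s: 1.43
ee_pos: [0.4762, -0.2576, 0.1021]
tcp_rot: [-3.068, -0.618, 0.018]
ft_force: [-2.0, 1.3, -1.9]
finger_gap: -0.005
gripper_force: 0.0
```

Run:
```python
from h import *
s=read_state();print(s["time_s"],s["ee_pos"],s["tcp_rot"]);print(cv2.Rodrigues(s["tcp_rot"])[0].round(3))
a=capture("scene");b=capture("side")
r=lambda i,x,y,w,h,s:cv2.resize(i[y:y+h,x:x+w],None,fx=s,fy=s,interpolation=cv2.INTER_CUBIC)
cv2.imwrite("pics/p1.png",np.hstack([r(a,190,120,95,90,4),r(b,285,90,95,90,4)]))
```

```text
1.4333 [ 0.4761582  -0.25761253  0.10207177] [-3.06813636 -0.61767927  0.01829774]
[[ 0.922  0.387 -0.014]
 [ 0.387 -0.922  0.009]
 [-0.009 -0.014 -1.   ]]
```

View pics/p1.png

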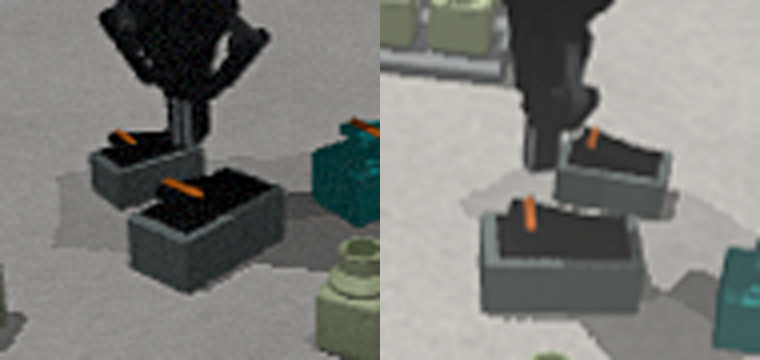

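The picture shows the shut fingertips a few cm above the ridge, at about (235,156) in the scene view and (325,131) in the side view. The yaw went the wrong way, so I mend that.

Run:
```python
from h import *
s=read_state();p=s["ee_pos"];R=cv2.Rodrigues(s["tcp_rot"])[0];print(p,R.round(3).tolist(),s["ft_force"])
print(proj("scene",p),proj("side",p))
print("to ridge",R.T@(np.array([.482,-.260,.075])-p)*1000)
```

```text
[ 0.48048695 -0.26086573  0.1100378 ] [[0.922, 0.386, -0.003], [0.386, -0.922, 0.002], [-0.002, -0.003, -1.0]] [ 0.36189695 -0.08717268  1.82901028]
[234.89758918 152.30180022] [324.35869908 130.40906335]
to ridge [ 1.80500995 -0.09765075 35.03453988]
```

{"name": "step_arm", "arguments": {"plan": [{"tx": 4, "ty": 0, "tz": 20, "wx": 0, "wy": 0, "wz": 0.12}, {"tx": 4, "ty": 0, "tz": 34, "wx": 0, "wy": 0, "wz": 0.24}, {"tx": 4, "ty": 0, "tz": 38, "wx": 0, "wy": 0, "wz": 0.24}, {"tx": 4, "ty": 0, "tz": 42, "wx": 0, "wy": 0, "wz": 0.24}, {"tx": 4, "ty": 0, "tz": 46, "wx": 0, "wy": 0, "wz": 0.24}, {"tx": 4, "ty": 0, "tz": 50, "wx": 0, "wy": 0, "wz": 0.24}, {"tx": 4, "ty": 0, "tz": 54, "wx": 0, "wy": 0, "wz": 0.24}, {"tx": 4, "ty": 0, "tz": 54, "wx": 0, "wy": 0, "wz": 0.24}]}}

```text
time_s: 2.2
ee_pos: [0.487, -0.2611, 0.0593]
tcp_rot: [3.129, 0.248, 0.006]
ft_force: [1.9, -1.0, 4.2]
finger_gap: 0.004
gripper_force: 1.6
```

{"name": "step_arm", "arguments": {"plan": [{"tx": 0, "ty": 0, "tz": 1, "wx": 0, "wy": 0, "wz": 0}, {"tx": 0, "ty": 0, "tz": 1, "wx": 0, "wy": 0, "wz": 0}, {"tx": 0, "ty": 0, "tz": 1, "wx": 0, "wy": 0, "wz": 0}]}}

```text
time_s: 2.45
ee_pos: [0.4855, -0.2605, 0.0569]
tcp_rot: [3.131, 0.246, 0.001]
ft_force: [2.7, -1.8, 3.4]
finger_gap: 0.003
gripper_force: 1.5
```

{"name": "step_arm", "arguments": {"plan": [{"tx": 0, "ty": 0, "tz": 2, "wx": 0, "wy": 0, "wz": 0}, {"tx": 0, "ty": 0, "tz": 2, "wx": 0, "wy": 0, "wz": 0}, {"tx": 0, "ty": 0, "tz": 3, "wx": 0, "wy": 0, "wz": 0}, {"tx": 0, "ty": 0, "tz": 3, "wx": 0, "wy": 0, "wz": 0}, {"tx": 0, "ty": 0, "tz": 3, "wx": 0, "wy": 0, "wz": 0}]}}

```text
time_s: 2.87
ee_pos: [0.4858, -0.2606, 0.0558]
tcp_rot: [3.131, 0.246, 0.001]
ft_force: [-1.9, 2.3, 14.8]
finger_gap: -0.003
gripper_force: 7.5
```

The stop is reached: 15 N at z = 55.8 mm. Lifting now, then going over to blue.

{"name": "step_arm", "arguments": {"plan": [{"tx": 0, "ty": 0, "tz": -40, "wx": 0, "wy": 0, "wz": 0}, {"tx": 0, "ty": 0, "tz": -70, "wx": 0, "wy": 0, "wz": 0}, {"tx": 0, "ty": 0, "tz": -75, "wx": 0, "wy": 0, "wz": 0}, {"tx": 198, "ty": -260, "tz": -75, "wx": 0, "wy": 0, "wz": 0}, {"tx": 198, "ty": -260, "tz": -75, "wx": 0, "wy": 0, "wz": 0}, {"tx": 198, "ty": -260, "tz": -75, "wx": 0, "wy": 0, "wz": 0}, {"tx": 198, "ty": -260, "tz": -75, "wx": 0, "wy": 0, "wz": 0}, {"tx": 198, "ty": -260, "tz": -75, "wx": 0, "wy": 0, "wz": 0}]}}

```text
time_s: 3.53
ee_pos: [0.5829, -0.0748, 0.1265]
tcp_rot: [-3.131, -0.246, 0.006]
ft_force: [0.4, -0.8, -1.0]
finger_gap: -0.003
gripper_force: 0.0
```

Run:
```python
from h import *
a=capture("scene");b=capture("side")
r=lambda i,x,y,w,h,s:cv2.resize(i[y:y+h,x:x+w],None,fx=s,fy=s,interpolation=cv2.INTER_CUBIC)
cv2.imwrite("pics/p2.png",np.hstack([r(a,190,130,95,90,4),r(b,285,100,95,90,4)]))
s=read_state();p=s["ee_pos"];R=cv2.Rodrigues(s["tcp_rot"])[0];print(s["time_s"],p,R.round(3).tolist(),s["ft_force"])
print("to blue",R.T@(np.array([.641,.027,.10])-p)*1000)
```

```text
3.6333 [ 0.58426307 -0.07175606  0.12661806] [[0.987, 0.162, -0.003], [0.162, -0.987, 0.002], [-0.003, -0.002, -1.0]] [-0.75154061 -0.80793793 -1.08365059]
to blue [ 72.0800392  -88.18190262  26.62289731]
```

View pics/p2.png

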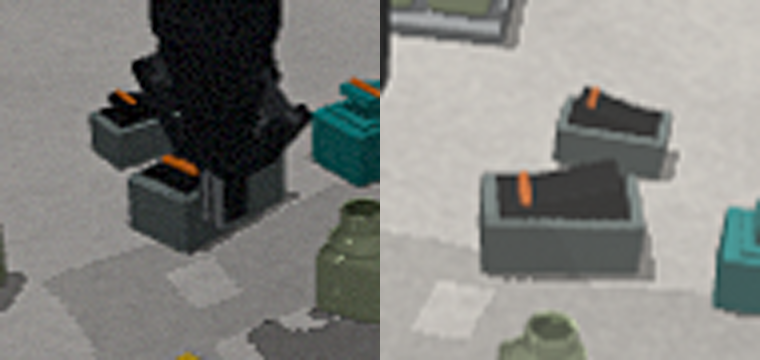

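The side crop shows the rocker tipped over: the orange end is down at about (416,147) in the full side picture and the far end is raised, so the power is on. Moving above the blue key.

{"name": "step_arm", "arguments": {"plan": [{"tx": 72, "ty": -88, "tz": 0, "wx": 0, "wy": 0, "wz": 0}, {"tx": 72, "ty": -88, "tz": 0, "wx": 0, "wy": 0, "wz": 0}, {"tx": 72, "ty": -88, "tz": 0, "wx": 0, "wy": 0, "wz": 0}, {"tx": 72, "ty": -88, "tz": 27, "wx": 0, "wy": 0, "wz": 0}, {"tx": 72, "ty": -88, "tz": 27, "wx": 0, "wy": 0, "wz": 0}, {"tx": 72, "ty": -88, "tz": 27, "wx": 0, "wy": 0, "wz": 0}]}}

```text
time_s: 4.13
ee_pos: [0.6383, 0.0212, 0.0977]
tcp_rot: [-3.131, -0.246, 0.013]
ft_force: [0.5, 0.5, 0.1]
finger_gap: 0.002
gripper_force: 0.0
```

Run:
```python
from h import *
a=capture("scene");b=capture("side")
r=lambda i,x,y,w,h,s:cv2.resize(i[y:y+h,x:x+w],None,fx=s,fy=s,interpolation=cv2.INTER_CUBIC)
cv2.imwrite("pics/p3.png",np.hstack([r(a,205,185,80,80,5),r(b,200,165,80,80,5)]))
s=read_state();p=s["ee_pos"];R=cv2.Rodrigues(s["tcp_rot"])[0];print(s["time_s"],p,s["ft_force"])
print(proj("scene",p),proj("side",p))
print("to blue",R.T@(np.array([.641,.027,.063])-p)*1000)
```

```text
4.2333 [0.64033678 0.02048486 0.1007769 ] [ 0.72290591 -0.66789506  0.48338012]
[250.93446158 218.83404815] [238.29881624 197.85314044]
to blue [ 1.74777299 -6.33153587 37.77350639]
```

View pics/p3.png

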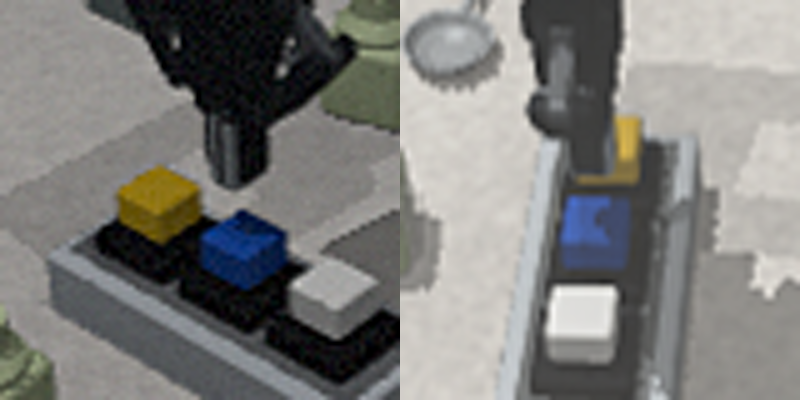

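The fingertips hang just above blue, tip at about (252,221) in the scene view with the key at (253,232), and 6 mm towards yellow. Correcting that, then pressing.

{"name": "step_arm", "arguments": {"plan": [{"tx": 2, "ty": -6, "tz": 0, "wx": 0, "wy": 0, "wz": 0}, {"tx": 2, "ty": -6, "tz": 15, "wx": 0, "wy": 0, "wz": 0}, {"tx": 2, "ty": -6, "tz": 26, "wx": 0, "wy": 0, "wz": 0}, {"tx": 2, "ty": -6, "tz": 30, "wx": 0, "wy": 0, "wz": 0}, {"tx": 2, "ty": -6, "tz": 34, "wx": 0, "wy": 0, "wz": 0}, {"tx": 2, "ty": -6, "tz": 37, "wx": 0, "wy": 0, "wz": 0}, {"tx": 2, "ty": -6, "tz": 40, "wx": 0, "wy": 0, "wz": 0}, {"tx": 2, "ty": -6, "tz": 40, "wx": 0, "wy": 0, "wz": 0}]}}

```text
time_s: 4.9
ee_pos: [0.6421, 0.0276, 0.063]
tcp_rot: [3.132, 0.246, -0.003]
ft_force: [-7.0, -0.1, 10.3]
finger_gap: -0.0
gripper_force: 5.5
```

{"name": "step_arm", "arguments": {"plan": [{"tx": 0, "ty": 0, "tz": 1, "wx": 0, "wy": 0, "wz": 0}, {"tx": 0, "ty": 0, "tz": 1, "wx": 0, "wy": 0, "wz": 0}, {"tx": 0, "ty": 0, "tz": 1, "wx": 0, "wy": 0, "wz": 0}, {"tx": 0, "ty": 0, "tz": 1, "wx": 0, "wy": 0, "wz": 0}]}}

```text
time_s: 5.23
ee_pos: [0.6422, 0.0276, 0.0629]
tcp_rot: [3.132, 0.246, -0.003]
ft_force: [-9.1, -0.5, 13.6]
finger_gap: 0.002
gripper_force: 7.1
```

Blue is at its stop (62.9 mm, 14 N). Lifting and moving to the pump button.

{"name": "step_arm", "arguments": {"plan": [{"tx": 0, "ty": 0, "tz": -35, "wx": 0, "wy": 0, "wz": 0}, {"tx": 0, "ty": 0, "tz": -70, "wx": 0, "wy": 0, "wz": 0}, {"tx": 0, "ty": 0, "tz": -75, "wx": 0, "wy": 0, "wz": 0}, {"tx": -124, "ty": -282, "tz": -75, "wx": 0, "wy": 0, "wz": 0}, {"tx": -124, "ty": -282, "tz": -75, "wx": 0, "wy": 0, "wz": 0}, {"tx": -124, "ty": -282, "tz": -75, "wx": 0, "wy": 0, "wz": 0}, {"tx": -124, "ty": -282, "tz": -75, "wx": 0, "wy": 0, "wz": 0}, {"tx": -124, "ty": -282, "tz": -75, "wx": 0, "wy": 0, "wz": 0}]}}

```text
time_s: 5.9
ee_pos: [0.5289, 0.2044, 0.1354]
tcp_rot: [-3.132, -0.245, -0.002]
ft_force: [-0.4, 0.6, 0.4]
finger_gap: -0.003
gripper_force: 0.0
```

{"name": "step_arm", "arguments": {"plan": [{"tx": -40, "ty": -92, "tz": 0, "wx": 0, "wy": 0, "wz": 0}, {"tx": -40, "ty": -92, "tz": 0, "wx": 0, "wy": 0, "wz": 0}, {"tx": -40, "ty": -92, "tz": 0, "wx": 0, "wy": 0, "wz": 0}, {"tx": -40, "ty": -92, "tz": 0, "wx": 0, "wy": 0, "wz": 0}]}}

```text
time_s: 6.23
ee_pos: [0.474, 0.2907, 0.1354]
tcp_rot: [-3.13, -0.253, -0.001]
ft_force: [-0.1, -0.4, -0.6]
finger_gap: 0.001
gripper_force: 0.0
```

Run:
```python
from h import *
a=capture("scene");b=capture("side")
r=lambda i,x,y,w,h,s:cv2.resize(i[y:y+h,x:x+w],None,fx=s,fy=s,interpolation=cv2.INTER_CUBIC)
cv2.imwrite("pics/p4.png",np.vstack([np.hstack([r(a,210,205,80,60,5),r(b,205,175,80,60,5)]),np.hstack([r(a,345,215,80,60,5),r(b,250,290,80,60,5)])]))
s=read_state();p=s["ee_pos"];R=cv2.Rodrigues(s["tcp_rot"])[0];print(s["time_s"],p,s["ft_force"])
print(proj("scene",p),proj("side",p))
print("to pump",R.T@(np.array([.4735,.286,.064])-p)*1000)
```

```text
6.3333 [0.47587542 0.28817443 0.13538265] [ 0.38555836 -0.77796276 -0.66856849]
[393.78365806 232.6468858 ] [289.2861896  308.34733704]
to pump [-2.75175475  1.76151661 71.38051419]
```

View pics/p4.png

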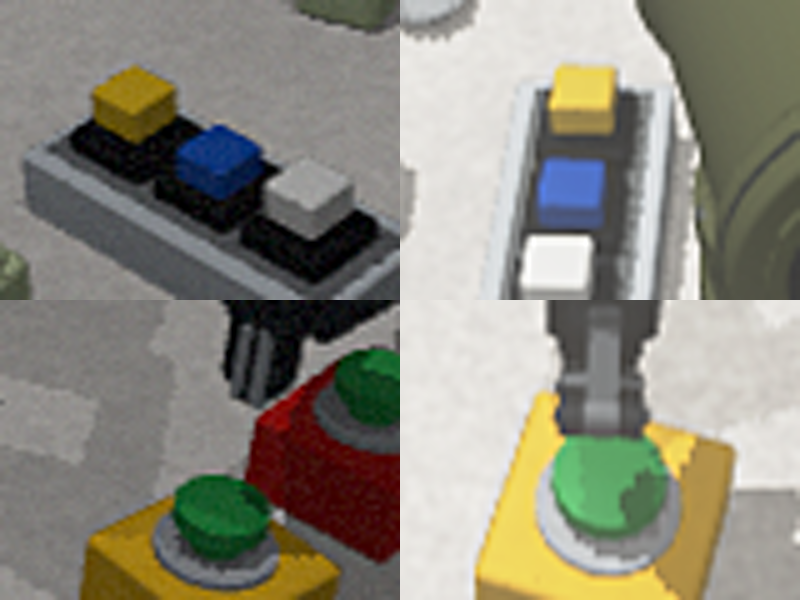

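The crops show blue sitting lower than yellow and white (scene about (254,237), cap cut short), and the fingertips centred above the green button at (389,256). Pressing it and holding.

{"name": "step_arm", "arguments": {"plan": [{"tx": -3, "ty": 2, "tz": 30, "wx": 0, "wy": 0, "wz": 0}, {"tx": -3, "ty": 2, "tz": 52, "wx": 0, "wy": 0, "wz": 0}, {"tx": -3, "ty": 2, "tz": 60, "wx": 0, "wy": 0, "wz": 0}, {"tx": -3, "ty": 2, "tz": 64, "wx": 0, "wy": 0, "wz": 0}, {"tx": -3, "ty": 2, "tz": 68, "wx": 0, "wy": 0, "wz": 0}, {"tx": -3, "ty": 2, "tz": 71, "wx": 0, "wy": 0, "wz": 0}, {"tx": -3, "ty": 2, "tz": 74, "wx": 0, "wy": 0, "wz": 0}, {"tx": -3, "ty": 2, "tz": 74, "wx": 0, "wy": 0, "wz": 0}]}}

```text
time_s: 7.0
ee_pos: [0.4748, 0.2853, 0.0638]
tcp_rot: [-3.132, -0.246, -0.004]
ft_force: [-3.0, -3.0, 6.3]
finger_gap: -0.0
gripper_force: 2.8
```

{"name": "step_arm", "arguments": {"plan": [{"tx": 0, "ty": 0, "tz": 1, "wx": 0, "wy": 0, "wz": 0}, {"tx": 0, "ty": 0, "tz": 1, "wx": 0, "wy": 0, "wz": 0}, {"tx": 0, "ty": 0, "tz": 1, "wx": 0, "wy": 0, "wz": 0}, {"tx": 0, "ty": 0, "tz": 1, "wx": 0, "wy": 0, "wz": 0}, {"tx": 0, "ty": 0, "tz": 1, "wx": 0, "wy": 0, "wz": 0}, {"tx": 0, "ty": 0, "tz": 1, "wx": 0, "wy": 0, "wz": 0}]}}

```text
time_s: 7.5
ee_pos: [0.4749, 0.2854, 0.0636]
tcp_rot: [-3.132, -0.246, -0.004]
ft_force: [-5.1, -4.9, 10.9]
finger_gap: 0.001
gripper_force: 5.9
```

Run:
```python
from h import *
capture("scene");s=read_state();print(s["ee_pos"],s["ft_force"]);print(hand_in())
```

```text
[0.47490173 0.28533943 0.0636283 ] [-3.03492342 -4.9901839  12.4951468 ]
the job is handed in; nothing more can be done
None
```

I handed the job in with the power rocker on, the blue key down, and the green button held at its stop (z = 63.6 mm, about 12 N); the yellow and white keys and the loose things were not touched as far as I could see, and the judge's result was not shown.

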